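# Lock up a row of embossing tiles with the spring-button stop

## Task

A row of number-plate embossing tiles is being made up in the steel composing rail on the bench. Lay the loose tile that is of the same size as those in it flat into the rail's channel, between the two tiles already there and the sliding stop, and let go of it. Then press the stop's sprung button flush and slide the stop along until the button pops out again through the hole in the lock plate, so that it holds the three tiles tight against the sprung end jaw; feel for the catch and never force the stop against the button, and leave the other things on the bench alone.

Things in the scene. Friction and masses are not known exactly. Their poses are not given: they have to be found in the camera images.
- die_rail: Composing rail, fixed: dark steel base plate 100 x 410 x 6 mm, y -220 to +190. Origin on its underside; x across, y along it towards the sprung end jaw, z up. Towards +y the tile channel, between two steel lips 6 mm high. Towards -y a grey bracket (62 mm high, y -213 to -185) carries a 24 mm square bar along y (axis x = 0, z = 40, free end at y = -47) on which the stop slides.
- gap_centre (a point): Point on the channel floor (top of the base plate, 6 mm above the bench) in the middle of the gap for the tile, as it is at the start: 46 mm from here along the rail's y to row_tile_2 on one side and to the stop on the other. The lips' inner faces stand 41 mm either way along the rail's x. Axes as the rail's.
- loose_tile: The tile to add: the metal embossing tile with a raised white figure lying by itself on the bench right of the rail. 76 mm long (its x), 37 mm wide (its y), 7 mm high to the top of the figure; its solid edge, where it can be taken, is 4 mm thick. About 50 g. Origin at the centre of its underside. In the rail it lies across it (along the rail's x), either way round.
- row_tile_1: A like tile, 76 x 37 x 7 mm, already in the rail next to the jaw. Origin at the centre of its underside.
- row_tile_2: A like tile, 76 x 37 x 7 mm, in the rail beside row_tile_1. Origin at the centre of its underside.
- stop (a joint): How far the stop has been slid along the rail's +y, to the tiles (m); starts within 0.002 of 0. The stop is an aluminium tube, 30 x 30 mm outside, wall 2.5 (z 25 to 55, y -168 to -32 of the rail at 0), telescoped over the bar, with a steel plate 6 mm thick and 58 high on its +y end (tile face at y = -26 at 0). About 2 N of friction. It locks somewhere from 0.057 to 0.074.
- park_slot (a point): Centre of the park slot in the tube's wall facing the rail's -x (the robot's side), on the outer surface; moves with the stop. Slot 17 mm long (rail's y), 12 mm high; the button stands out through it at the start. Axes as the rail's.
- lock_middle (a point): Middle of the lock plate's setting range, 65 mm from park_slot towards the rail's -y, on the same wall; moves with the stop. The lock plate is a thin dark steel plate, 54 x 18 mm, held by two screws; its hole, 11.5 mm wide, takes the button. The plate has been set by hand: its hole lies up to 8 mm either way from here along the rail's y, differently each time. From slot to hole the wall is whole.
- button (a point): The tip of the button when it is out; fixed to the rail. The button is a round steel pin in the bar, 10 mm in diameter with a taper to 4 mm over its last 3.5 mm, pointing to the rail's -x. Out, it stands 4.5 mm proud of the tube; the tube's middle lies 19.5 mm from here along the rail's +x.
- pin (a joint): How far the button is pressed in (m): 0 out, 0.0045 flush with the tube, 0.007 under its wall. 2.5 N to start, 4 N to flush. Not flush, it bars the stop; pinched flush (one finger on it, one on the tube's back), the slot's edge cams it under the wall as the stop is pushed on with about 10 N; it then stays in until the plate's hole comes. More than 14 N between stop and button harms it.
- jaw (a joint): How far the sprung end jaw has been pushed back along the rail's +y (m), 0 at rest: a steel plate 70 mm wide, 6 thick, 22 high, its face at y = 140 mm of the rail. It yields with 1.5 N plus 0.2 N per mm. With three tiles in, the stop meets the tight row at about 0.055 and pushes jaw and row back 1 to 19 mm to lock.
- spare_tile_wide: Bystander: a wide tile, 80 x 66 x 7 mm, on the bench behind and right. Origin at the centre of its underside, as for all bystanders.
- spare_tile_narrow: Bystander: a dark narrow tile, 80 x 29 x 7 mm, at the bench's front edge, left.
- marker: Bystander: a marker pen, 135 mm long, at the bench's front edge.
- bolt: Bystander: a hexagon bolt, 39 mm high, standing on its head beyond the rail's right end.
- clamp_strip: Bystander: a rusty steel block, 22 x 80 x 12 mm, at the bench's front edge.
- spacer_slip: Bystander: a thin rusty steel plate, 24 x 66 x 5 mm, at the bench's front edge, right.

How it is judged:
By the outcome, as a careful person would: the job done as asked, in the order asked, and still so for the second after the job is handed in, with the robot touching nothing.
It also fails if it takes over 59 s, if anything falls off the work surface, if the arm or the gripper's body presses on something with over 40 N, if the wrist force passes 120 N, or if a joint passes its speed limit or range.

## Robot

A 6-joint arm with a two-finger parallel gripper is mounted at the origin on a cart in front of the work surface, level with it; the furniture and walls round the work are solid. World frame = base frame: x ahead of the robot, y to its left, z up, the work surface at z = 0. Lengths are in mm, angles in rad, forces in N, time in s.
With the tool pointing down it reaches from about 350 to 975 mm from the base axis. Payload 7.1 kg.
Tool frame: the origin (TCP) lies at the very end of the fingers, on their centre line; the grasp point (between the pads) lies 19 mm behind it; z points along the fingers, y is the direction in which the jaws open and shut (so a half turn about z gives the same grasp; the last joint's range is limited). The gripper opens to 88 mm and grips with 3 to 60 N. Pads are 20 mm wide; open, the fingers measure 115 mm over their backs; the gripper's body (75 mm by 178 mm) begins 61 mm behind the grasp point.
Start: joints at [-1.286, 0.423, 1.63, -0, 1.089, -0.019], TCP at [186.985, -596.356, 183.875] pointing down, gripper open.
Joint ranges: [-3, 3], [-0.9, 2.11], [0.09, 2.58], [-1.31, 4.45], [0.11, 2.69], [-2.54, 2.54]. Speed limits (rad/s): [2.39, 2.39, 3.01, 3.14, 3.14, 3.14].

## Interface

Orientations are given as a rotation vector (axis times angle).
In Python, from workcell import monitor, vision, order, find_in, regions_of, place_of gives the robot as it stands. The module is installed in compiled form; this text tells all that it offers.
- The arm moves only by the tool carry_out, never from a script. Its argument "targets" is a list of rows, each a list of 3 entries, a list of its own where there are three numbers: the turn, a rotation vector about the world's x, y, z in degrees, then the shift along the world's x, y, z in mm, then the finger opening in mm, from 0 to 87.8. In form: [[[rx, ry, rz], [x, y, z], hand], ...]. A call has 1 to 10 rows; each row is the pose to reach, as a shift and turn from the pose commanded when the call began; what a row does not reach only later rows make up. A row lasts 1/12 s, in which the tool goes at most 41.7 mm and 7.16 degrees, less where a joint would pass 70% of its speed; a pose out of reach is approached as far as the arm can. A call with a gripper value outside its range is refused whole. The fingers move at their own pace and stop on an object; the grip force is fixed at half the most. Time passes only in rows, so rows that repeat a pose let the fingers close. It gives the time, the measured TCP pose, the force and the opening at its end, in the units of the state.
- monitor.get_obs(): the state, without advancing time (a new reading comes with each control period).
- vision.get_image(name): name is "scene" or "side" or "wrist"; returns the picture (400x640x3 uint8, red, green, blue); there is no depth.
- vision.camera_model(name): a dict with "K" (3x3 intrinsics, pixels), "dist" ([k1, k2, p1, p2, k3] as OpenCV has them; the pictures are not rectified), "rvec" (rotation vector, rad) and "tvec" (3), from world to camera coordinates, as OpenCV has them. Camera axes: x right, y down, z forward; pixel columns grow to the right and rows downward; lengths in mm; the calibration is good to about 2 mm. A picture is of the moment at which its call begins: read the wrist's pose just before it. camera_model takes no time and is no camera call; for the wrist camera it gives the pose at the moment of the call.
- order.close_job(): hands the job in, once; it reports no verdict.
Trained networks look in the newest picture that a camera, given by its name, has taken for a name from the list of things; names that differ only in an ending like _2 or _b are one class to them, and where a whole thing is asked for, a point or a joint stands for the part that bears it (a point fixed in the world has none). Each returns a list of dicts, best first, with "confidence" (0 to 1); they miss things now and then, are a little off and sometimes report something else, mostly with a low value. They report only what shows in the picture. A call takes as long as a camera call.
- find_in(query, camera): "point" ([x, y, z] in mm, in the coordinates of the camera as it stood for that picture, good to about 4 mm: the middle of the surface that is visible of it).
- regions_of(query, camera): "mask" (400x640 bool, what is visible of it).
- place_of(query, camera): "point" ([x, y, z] in mm, in the coordinates of the camera as it stood for that picture, good to about 4 mm: a listed point, or the origin of a listed thing).
The state is a dict: "t": time; "qpos": joint angles; "qvel": joint speeds; "joint_torque": joint torques, N m; "ee_pos": TCP position; "orientation": TCP orientation; "ft_force": force on the tool from outside, world axes, zero at the start; "moment": the same for the moment, N m; "width": finger opening in mm.
Only numpy, scipy, OpenCV 4.12 (cv2) and the standard library are available. Lean on these libraries where they do the work, as an engineer would, in place of code of your own. Each camera call takes 0.05 s, during which the arm holds its last target.

## Working session

There is one attempt and no reset: what is moved stays moved. The work goes in short steps, Python scripts to look and compute and a tool call to move; the robot and the scene stay as the last step left them, time stands still between calls to the robot, and variables do not carry over. Pictures are saved under pics/ and viewed, and the job is handed in when it is done.

Besides the shell and the picture viewer there is one more tool, called after "Emit:" by a JSON object that holds its "fn" and its "kwargs". carry_out: Moves the arm, as the interface text tells. Its arguments: {"type":"object","properties":{"targets":{"type":"array","items":{"type":"array"}}},"required":["targets"]}

```bash
mkdir -p pics
cat > h.py <<'E'
import numpy as np, cv2
from workcell import monitor, vision, order, find_in, regions_of, place_of
def cam2w(name,p,m=None):
    m=m or vision.camera_model(name)
    R,_=cv2.Rodrigues(np.array(m['rvec'],float)); return R.T@(np.array(p,float).ravel()-np.array(m['tvec'],float).ravel())
def snap(name,fn):
    im=vision.get_image(name); cv2.imwrite('pics/'+fn,im[:,:,::-1]); return im
def proj(name,P,m=None):
    m=m or vision.camera_model(name)
    return cv2.projectPoints(np.array(P,float).reshape(-1,3),np.array(m['rvec'],float),np.array(m['tvec'],float),np.array(m['K'],float),np.array(m['dist'],float))[0].reshape(-1,2)
def ray(name,uv,z,m=None):
    m=m or vision.camera_model(name)
    R,_=cv2.Rodrigues(np.array(m['rvec'],float)); t=np.array(m['tvec'],float).ravel()
    u=cv2.undistortPoints(np.array(uv,float).reshape(-1,1,2),np.array(m['K'],float),np.array(m['dist'],float)).reshape(-1,2)
    c=-R.T@t; out=[]
    for a in u:
        d=R.T@np.array([a[0],a[1],1]); out.append(c+d*(z-c[2])/d[2])
    return np.array(out)
E
python3 - <<'E'
from h import *
np.set_printoptions(precision=1,suppress=True)
print(monitor.get_obs())
for c in ['scene','side','wrist']:
    snap(c,c+'0.png'); m=vision.camera_model(c); print(c,cam2w(c,[0,0,0]),np.array(m['K'])[0,0])
for c in ['scene','side']:
    for q in ['die_rail','gap_centre','loose_tile','row_tile_1','park_slot','lock_middle','button','jaw']:
        vision.get_image(c)
        print(c,q,[(round(d['confidence'],2),cam2w(c,d['point'])) for d in place_of(q,c)][:4])
E
```

```text
{'t': 0.0, 'qpos': array([-1.3,  0.4,  1.6, -0. ,  1.1, -0. ]), 'qvel': array([-0., -0.,  0.,  0.,  0., -0.]), 'joint_torque': array([ -0. , -54.5, -27.4,   0.1,   0. ,  -0. ]), 'ee_pos': array([ 186.8, -595.8,  183.1]), 'orientation': array([-3.1, -0.5,  0. ]), 'ft_force': array([ 0. ,  0.5, -0.7]), 'moment': array([ 0., -0.,  0.]), 'width': 88.18011102442632}
scene [ 514.  -855.7  525.7] 379.0997934137392
side [150.  809.  689.6] 468.2922163663546
wrist [ 266.4 -572.4  384.1] 329.38470100449285
scene die_rail [(0.91, array([490.9,  -9.7,   5.4]))]
scene gap_centre [(0.74, array([489.1,   8.5,   7.4]))]
scene loose_tile [(0.84, array([ 465. , -320.3,    3.3]))]
scene row_tile_1 [(0.61, array([481.9,  74.2,   4.3])), (0.5, array([485.4, 112.7,   5.9])), (0.49, array([ 373.3, -209.8,    0.5]))]
scene park_slot [(0.93, array([480.7, -82. ,  41.9])), (0.51, array([377.5,  47.7,   1.2]))]
scene lock_middle [(0.64, array([ 484.9, -146.4,   40.1]))]
scene button [(0.85, array([475.9, -80.2,  42.3]))]Traceback (most recent call last):
  File "<stdin>", line 9, in <module>
ValueError: it knows: bolt, button, clamp_strip, die_rail, gap_centre, lock_middle, loose_tile, marker, park_slot, row_tile, spacer_slip, spare_tile_narrow, spare_tile_wide
```

Run:
```python
from h import *
np.set_printoptions(precision=1,suppress=True)
for c in ['side','wrist']:
    vision.get_image(c)
    for q in ['die_rail','gap_centre','loose_tile','row_tile_1','park_slot','lock_middle','button']:
        print(c,q,[(round(d['confidence'],2),cam2w(c,d['point'])) for d in place_of(q,c)][:4])
```

```text
side die_rail [(0.59, array([497.9,  -9.8,   2.2])), (0.28, array([ 377.1, -212.3,    0. ])), (0.15, array([489.9,  11.8,   3.5]))]
side gap_centre []
side loose_tile [(0.57, array([ 465. , -322.9,    5. ])), (0.18, array([ 376.9, -208.1,   -2.2]))]
side row_tile_1 [(0.68, array([489. ,  79.3,  11.3])), (0.57, array([484.5, 114.5,  10. ])), (0.56, array([489.1,  10.2,   6.3]))]
side park_slot [(0.64, array([487.7, -82.7,  45.5]))]
side lock_middle [(0.9, array([ 489.3, -148.2,   37. ])), (0.26, array([380.2, 173.3,   1.6]))]
side button [(0.83, array([480.7, -82.9,  43.2])), (0.6, array([485.7, 114.1,   8.1])), (0.5, array([ 467.2, -324.1,   -0.1]))]
wrist die_rail []
wrist gap_centre []
wrist loose_tile []
wrist row_tile_1 []
wrist park_slot []
wrist lock_middle []
wrist button []
```

View pics/scene0.png

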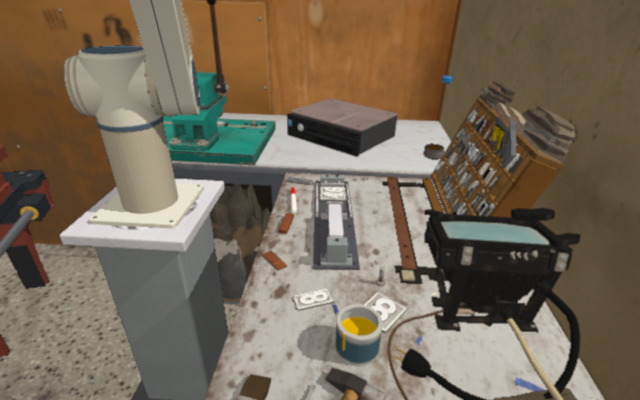

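View pics/side0.png

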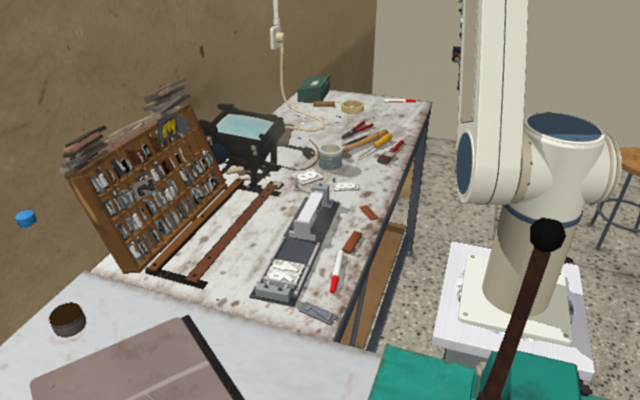

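View pics/wrist0.png

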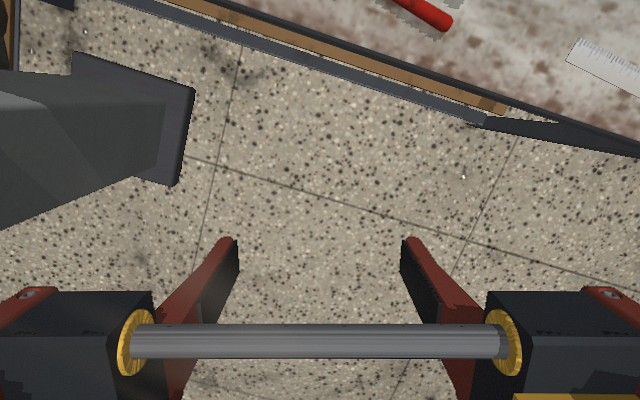

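The overview shows the rail along world y at x≈490, with the loose tile at about (465,-321) lying roughly along x, by itself at scene px (313,299). Next I move in for a wrist view, and first work out the tool axes.

Run:
```python
from h import *
np.set_printoptions(precision=2,suppress=True)
R=cv2.Rodrigues(np.array(monitor.get_obs()['orientation'],float))[0]; print(R)
m=vision.camera_model('wrist'); print(cv2.Rodrigues(np.array(m['rvec']))[0])
for c in ['scene','side']:
    vision.get_image(c)
    for q in ['loose_tile','die_rail']:
        for d in regions_of(q,c)[:2]:
            k=d['mask'].astype(np.uint8); ct=max(cv2.findContours(k,0,2)[0],key=cv2.contourArea).reshape(-1,2)
            w=ray(c,ct,5)[:,:2].astype(np.float32); print(c,q,d['confidence'],cv2.minAreaRect(w))
```

```text
[[ 0.95  0.3   0.  ]
 [ 0.3  -0.95  0.  ]
 [ 0.   -0.   -1.  ]]
[[ 0.3  -0.95 -0.  ]
 [-0.91 -0.29  0.3 ]
 [-0.29 -0.09 -0.95]]
scene loose_tile 0.65 ((467.168701171875, -322.84136962890625), (75.77418518066406, 40.458473205566406), 22.20072364807129)
scene loose_tile 0.33 ((492.47760009765625, -4.85906982421875), (102.2010498046875, 456.233154296875), 4.289662837982178)
scene die_rail 0.7 ((491.2810974121094, -4.9878997802734375), (99.99795532226562, 456.01898193359375), 4.354550838470459)
side loose_tile 0.73 ((468.2013854980469, -318.0179443359375), (70.25540924072266, 40.00687026977539), 19.267562866210938)
side die_rail 0.75 ((499.35369873046875, -65.11659240722656), (104.50041961669922, 497.8486328125), 4.135338306427002)
```

Emit:
{"fn": "carry_out", "kwargs": {"targets": [[[0,0,0],[28,28,0],87.8],[[0,0,1],[60,58,0],87.8],[[0,0,2],[90,88,0],87.8],[[0,0,3],[120,118,0],87.8],[[0,0,3],[150,148,0],87.8],[[0,0,3],[180,176,0],87.8],[[0,0,3],[210,206,0],87.8],[[0,0,3],[240,235,0],87.8],[[0,0,3],[265,262,0],87.8],[[0,0,3],[279,275,0],87.8]]}}

```text
t: 2.83
ee_pos: [468.6, -318.1, 184.1]
orientation: [-3.091, -0.56, -0.002]
ft_force: [0.4, -0.9, -0.6]
width: 87.8
```

Run:
```python
from h import *
np.set_printoptions(precision=2,suppress=True)
o=monitor.get_obs();print(o['t'],o['ee_pos'],o['orientation'])
snap('wrist','w1.png')
for d in regions_of('loose_tile','wrist')[:2]:
    k=d['mask'].astype(np.uint8); ct=max(cv2.findContours(k,0,2)[0],key=cv2.contourArea).reshape(-1,2)
    w=ray('wrist',ct,4)[:,:2].astype(np.float32); r=cv2.minAreaRect(w);print(d['confidence'],r,ct.min(0),ct.max(0))
print([(d['confidence'],cam2w('wrist',d['point'])) for d in place_of('loose_tile','wrist')])
```

```text
2.8333 [ 468.56 -318.08  184.1 ] [-3.09 -0.56 -0.  ]
0.67 ((468.244140625, -321.8879089355469), (75.15390014648438, 37.103546142578125), 22.03629493713379) [304 139] [336 202]
[(0.69, array([ 466.98, -320.94,    2.11]))]
```

View pics/w1.png

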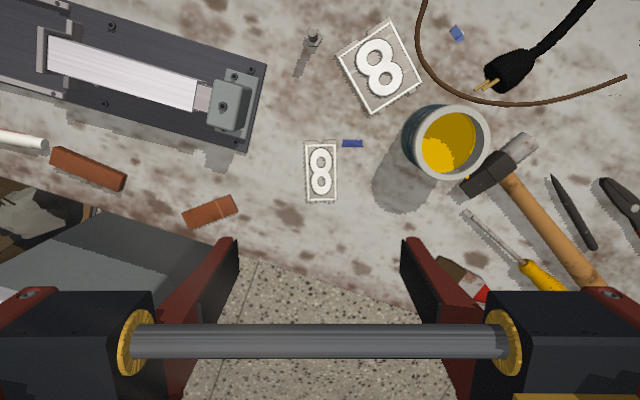

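Run:
```python
from h import *
np.set_printoptions(precision=1,suppress=True)
for z in (0,40,60,70,80,90,100,120):
    print(z,ray('scene',[[358,325],[335,325],[381,325]],z)[:,:2].ravel(),ray('wrist',[[446,143],[403,140],[489,146]],z)[:,:2].ravel())
print(ray('wrist',[[321,170],[352,143]],0))
```

```text
0 [ 553.7 -376.1  512.7 -379.7  594.8 -372.4] [ 548.5 -447.9  534.3 -399.9  562.8 -496. ]
40 [ 550.7 -412.6  512.8 -415.9  588.6 -409.1] [ 548.1 -431.7  535.4 -388.7  560.9 -474.8]
60 [ 549.2 -430.8  512.9 -434.1  585.6 -427.5] [ 547.9 -423.6  535.9 -383.1  560.  -464.2]
70 [ 548.4 -439.9  512.9 -443.1  584.  -436.7] [ 547.9 -419.6  536.2 -380.3  559.5 -458.9]
80 [ 547.7 -449.1  512.9 -452.2  582.5 -445.9] [ 547.8 -415.5  536.5 -377.5  559.  -453.6]
90 [ 546.9 -458.2  512.9 -461.2  581.  -455.1] [ 547.7 -411.5  536.7 -374.7  558.6 -448.3]
100 [ 546.2 -467.3  513.  -470.3  579.4 -464.3] [ 547.6 -407.4  537.  -371.9  558.1 -443. ]
120 [ 544.6 -485.6  513.  -488.4  576.3 -482.7] [ 547.4 -399.3  537.6 -366.3  557.2 -432.5]
[[ 467.9 -323.6    0. ]
 [ 510.4 -346.     0. ]]
```

Emit:
{"fn": "carry_out", "kwargs": {"targets": [[[0,0,1.5],[2,0,-30],87.8],[[0,0,1.5],[2,0,-65],87.8],[[0,0,1.5],[2,0,-100],87.8],[[0,0,1.5],[2,0,-135],87.8],[[0,0,1.5],[2,0,-160],87.8],[[0,0,1.5],[2,0,-172],87.8],[[0,0,1.5],[2,0,-177],87.8],[[0,0,1.5],[2,0,-180],87.8],[[0,0,1.5],[2,0,-181.5],87.8],[[0,0,1.5],[2,0,-181.5],87.8]]}}

```text
t: 3.82
ee_pos: [468.7, -322.2, 3.6]
orientation: [3.083, 0.596, 0.002]
ft_force: [-0.2, -0.0, -0.4]
width: 87.7
```

Run:
```python
from h import *
np.set_printoptions(precision=2,suppress=True)
o=monitor.get_obs();print(o['t'],o['ee_pos'],o['orientation'],o['ft_force'])
snap('wrist','w2.png')
```

```text
3.8167 [ 468.69 -322.21    3.55] [3.08 0.6  0.  ] [-0.2  -0.04 -0.43]
```

View pics/w2.png

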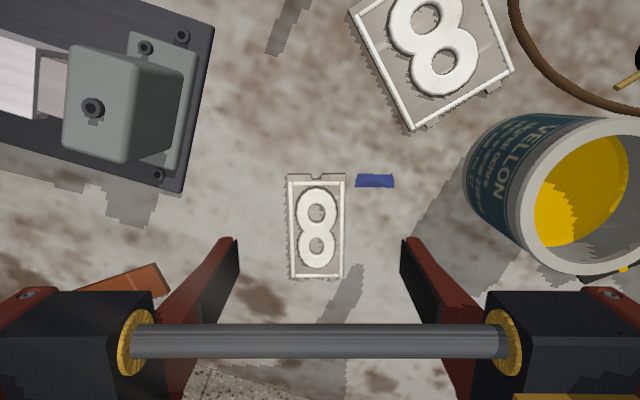

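Emit:
{"fn": "carry_out", "kwargs": {"targets": [[[0,0,0],[0,0,-1],87.8],[[0,0,0],[0,0,-1],60],[[0,0,0],[0,0,-1],40],[[0,0,0],[0,0,-1],30],[[0,0,0],[0,0,-1],30],[[0,0,0],[0,0,-1],30],[[0,0,0],[0,0,-1],30],[[0,0,0],[0,0,-1],30]]}}

```text
t: 4.53
ee_pos: [468.0, -321.3, 1.4]
orientation: [-3.084, -0.597, 0.0]
ft_force: [0.7, 0.1, 0.4]
width: 44.8
```

Emit:
{"fn": "carry_out", "kwargs": {"targets": [[[0,0,0],[0,0,0],30],[[0,0,0],[0,0,0],30],[[0,0,0],[0,0,0],30],[[0,0,0],[0,0,0],30],[[0,0,0],[0,0,0],30]]}}

```text
t: 4.95
ee_pos: [468.0, -321.4, 1.4]
orientation: [3.084, 0.597, 0.0]
ft_force: [-0.1, 0.6, 0.5]
width: 29.7
```

Run:
```python
from h import *
np.set_printoptions(precision=2,suppress=True)
o=monitor.get_obs();print(o['t'],o['ee_pos'],o['orientation'],o['ft_force'])
snap('wrist','w3.png')
```

```text
4.95 [ 468.01 -321.36    1.36] [3.08 0.6  0.  ] [-0.08  0.58  0.45]
```

View pics/w3.png

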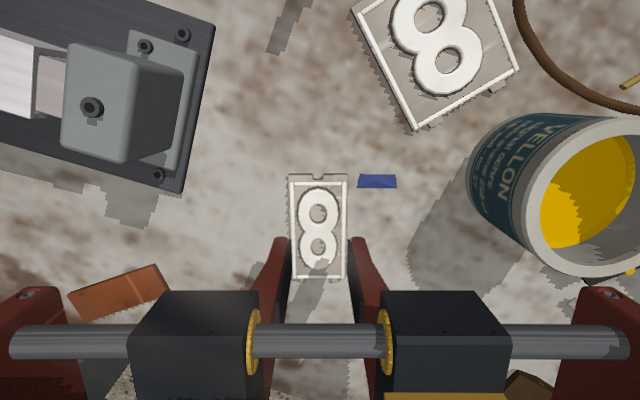

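Run:
```python
from h import *
np.set_printoptions(precision=1,suppress=True)
o=monitor.get_obs(); R=cv2.Rodrigues(np.array(o['orientation'],float))[0]; p=np.array(o['ee_pos'])
for tx in (-10,0,10):
  for ty in (-14.85,14.85):
    print(tx,ty,[proj('wrist',p+R@np.array([tx,ty,-h]))[0] for h in (0,19,40,60)])
k=[d for d in regions_of('loose_tile','wrist')]
for d in k[:1]:
    ct=max(cv2.findContours(d['mask'].astype(np.uint8),0,2)[0],key=cv2.contourArea).reshape(-1,2)
    for z in (0,4):print(z,cv2.minAreaRect(ray('wrist',ct,z)[:,:2].astype(np.float32)))
snap('side','s3.png'); 
vision.get_image('wrist');print([(d['confidence'],cam2w('wrist',d['point'])) for d in place_of('loose_tile','wrist')])
```

```text
-10 -14.85 [array([295.1, 243.1]), array([292.9, 256.2]), array([290. , 273.9]), array([286.6, 294.8])]
-10 14.85 [array([339.7, 243. ]), array([341.6, 256.2]), array([344.1, 273.9]), array([347. , 294.8])]
0 -14.85 [array([294.8, 229.1]), array([292.5, 241.2]), array([289.5, 257.5]), array([286. , 276.8])]
0 14.85 [array([340. , 229.1]), array([341.9, 241.2]), array([344.5, 257.4]), array([347.5, 276.7])]
10 -14.85 [array([294.4, 214.8]), array([292.1, 225.7]), array([289. , 240.5]), array([285.4, 258.1])]
10 14.85 [array([340.3, 214.8]), array([342.2, 225.7]), array([344.9, 240.5]), array([348., 258.])]
0 ((466.94000244140625, -321.7532958984375), (78.91862487792969, 37.85987091064453), 23.269926071166992)
4 ((468.4909362792969, -321.155029296875), (77.35713195800781, 37.11076354980469), 23.269989013671875)
[(0.86, array([ 468.3, -318.7,   -0.3]))]
```

Run:
```python
import cv2,sys
sys.path.insert(0,'.')
from h import *
a=cv2.imread('pics/s3.png'); im=snap('scene','sc3.png')[:,:,::-1]
u=proj('side',monitor.get_obs()['ee_pos'])[0];v=proj('scene',monitor.get_obs()['ee_pos'])[0];print(u,v)
u=u.astype(int);v=v.astype(int)
f=lambda i,c:cv2.resize(i[max(0,c[1]-75):c[1]+25,c[0]-50:c[0]+50],(400,400),interpolation=2)
cv2.imwrite('pics/c3.png',np.hstack([f(a,u),f(np.ascontiguousarray(im),v)]))
```

```text
[346.40423105 186.99262653] [313.04610829 299.34277289]
```

View pics/c3.png

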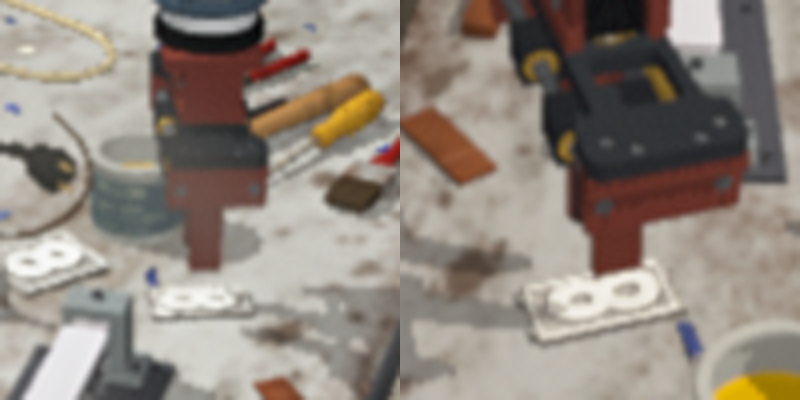

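Run:
```python
from h import *
np.set_printoptions(precision=1,suppress=True)
o=monitor.get_obs(); p=np.array(o['ee_pos']); R=cv2.Rodrigues(np.array(o['orientation'],float))[0]
for h in (0,10,20,30,40):
  print(h,proj('side',p+[0,0,h])[0],proj('scene',p+[0,0,h])[0], [proj(c,p+R@np.array([a,b,-h]))[0] for c,a,b in [('side',10,-20),('side',-10,-20),('scene',10,20),('scene',-10,20)]])
```

```text
0 [346.4 187. ] [313.  299.3] [array([343.6, 190.6]), array([350.5, 190.4]), array([321.2, 305.6]), array([311. , 307.8])]
10 [346.5 184. ] [313.1 295.5] [array([343.6, 187.6]), array([350.6, 187.4]), array([321.3, 301.7]), array([311. , 303.9])]
20 [346.6 181. ] [313.1 291.6] [array([343.7, 184.6]), array([350.8, 184.4]), array([321.3, 297.7]), array([311., 300.])]
30 [346.7 178. ] [313.1 287.6] [array([343.8, 181.5]), array([350.9, 181.3]), array([321.4, 293.7]), array([311. , 295.9])]
40 [346.8 174.9] [313.2 283.6] [array([343.9, 178.4]), array([351. , 178.3]), array([321.5, 289.7]), array([311.1, 291.9])]
```

The fingers closed to 29.7 mm without catching the tile. All three views put the real fingertips about 36–40 mm above the reported TCP: the finger bottom is at side px (347,179) and scene px (312,292). I'll open and go down step by step, watching force and picture.

Emit:
{"fn": "carry_out", "kwargs": {"targets": [[[0,0,0],[0,0,0],60],[[0,0,0],[0,0,0],60],[[0,0,0],[0,0,0],60],[[0,0,0],[0,0,0],60],[[0,0,0],[0,0,-1],60],[[0,0,0],[0,0,-3],60],[[0,0,0],[0,0,-3],60]]}}

```text
t: 5.83
ee_pos: [467.8, -321.2, -2.0]
orientation: [-3.084, -0.597, 0.001]
ft_force: [0.4, 0.7, -0.2]
width: 59.6
```

Emit:
{"fn": "carry_out", "kwargs": {"targets": [[[0,0,0],[0,0,-4],60],[[0,0,0],[0,0,-8],60],[[0,0,0],[0,0,-12],60],[[0,0,0],[0,0,-16],60],[[0,0,0],[0,0,-20],60],[[0,0,0],[0,0,-22],60],[[0,0,0],[0,0,-22],60]]}}

```text
t: 6.42
ee_pos: [467.6, -321.1, -24.3]
orientation: [-3.084, -0.597, 0.001]
ft_force: [0.9, 0.1, 0.5]
width: 59.7
```

```bash
cat > see.py <<'E'
import sys
from h import *
n=sys.argv[1]
a=snap('side','_s.png')[:,:,::-1]; b=snap('scene','_c.png')[:,:,::-1]; snap('wrist','w%s.png'%n)
p=monitor.get_obs()['ee_pos'];print(p)
u=proj('side',p)[0].astype(int);v=proj('scene',p)[0].astype(int);print(u,v)
f=lambda i,c:cv2.resize(np.ascontiguousarray(i[c[1]-75:c[1]+25,c[0]-50:c[0]+50]),(400,400),interpolation=2)
cv2.imwrite('pics/c%s.png'%n,np.hstack([f(a,u),f(b,v)]))
E
python3 see.py 4
```

```text
[ 468.07830179 -321.4075865   -23.59167494]
[346 194] [313 308]
```

View pics/c4.png

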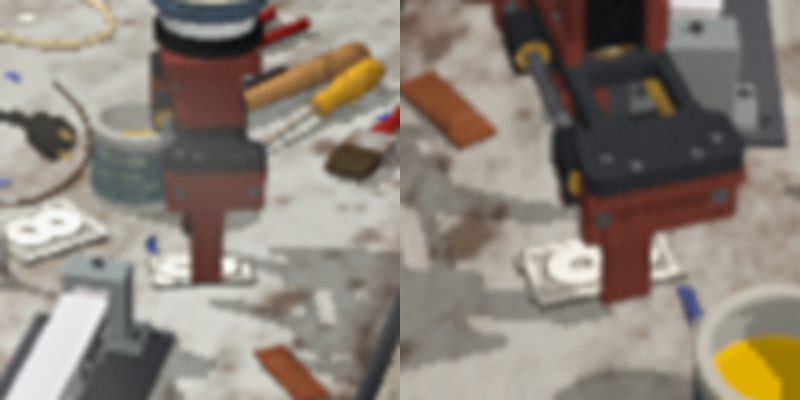

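View pics/w4.png

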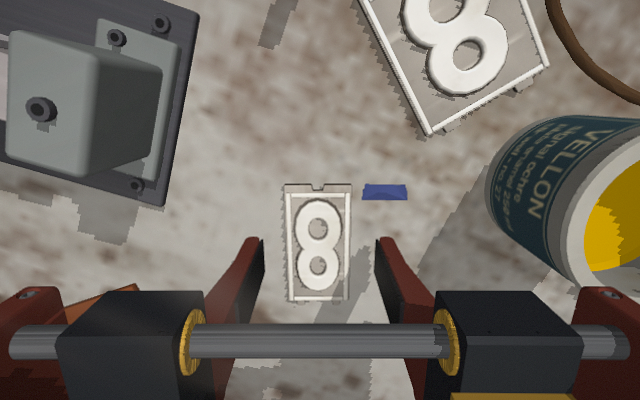

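Run:
```python
from h import *
np.set_printoptions(precision=1,suppress=True)
o=monitor.get_obs(); p=np.array(o['ee_pos']); R=cv2.Rodrigues(np.array(o['orientation'],float))[0]
for h in (60,70,80,90,100,110,120):
  print(h,*[proj(c,p+R@np.array([a,b,-h]))[0] for c,a,b in [('side',37,-89),('side',-37,-89),('scene',37,89),('scene',-37,89),('wrist',37,89)]])
print("finger")
for h in (20,30,35,40,45):
  print(h,*[proj(c,p+R@np.array([a,b,-h]))[0] for c,a,b in [('side',10,-43),('side',-10,-43),('scene',10,43),('scene',-10,43)]])
```

```text
60 [336.1 192.8] [363.4 192.2] [348.9 315.7] [307.2 325.5] [515.5 203.8]
70 [336.2 189.6] [363.6 189. ] [349.2 311.5] [307.2 321.2] [529.2 211.2]
80 [336.2 186.4] [363.8 185.8] [349.5 307.2] [307.2 316.9] [545.  219.7]
90 [336.3 183.2] [363.9 182.5] [349.8 302.8] [307.2 312.4] [563.3 229.6]
100 [336.3 179.9] [364.1 179.3] [350.2 298.4] [307.2 308. ] [584.8 241.2]
110 [336.4 176.6] [364.3 176. ] [350.5 293.9] [307.2 303.4] [610.6 255.1]
120 [336.5 173.3] [364.5 172.6] [350.9 289.4] [307.1 298.8] [642.1 272.1]
finger
20 [344.2 196.3] [351.2 196.1] [325.  316.3] [314.6 318.7]
30 [344.3 193.3] [351.4 193.1] [325.1 312.4] [314.6 314.8]
35 [344.3 191.7] [351.4 191.6] [325.1 310.4] [314.6 312.8]
40 [344.4 190.2] [351.5 190. ] [325.2 308.5] [314.7 310.8]
45 [344.4 188.7] [351.6 188.5] [325.3 306.5] [314.7 308.8]
```

Emit:
{"fn": "carry_out", "kwargs": {"targets": [[[0,0,0],[0,0,-4],60],[[0,0,0],[0,0,-8],60],[[0,0,0],[0,0,-10],60],[[0,0,0],[0,0,-11],60],[[0,0,0],[0,0,-12],60],[[0,0,0],[0,0,-12],60],[[0,0,0],[0,0,-12],60]]}}

```text
t: 7.15
ee_pos: [468.0, -321.4, -35.7]
orientation: [-3.084, -0.597, 0.0]
ft_force: [-1.1, -0.4, -0.3]
width: 59.9
```

```bash
python3 see.py 5
```

```text
[ 468.07877531 -321.43735952  -35.5027689 ]
[346 197] [312 313]
```

View pics/c5.png

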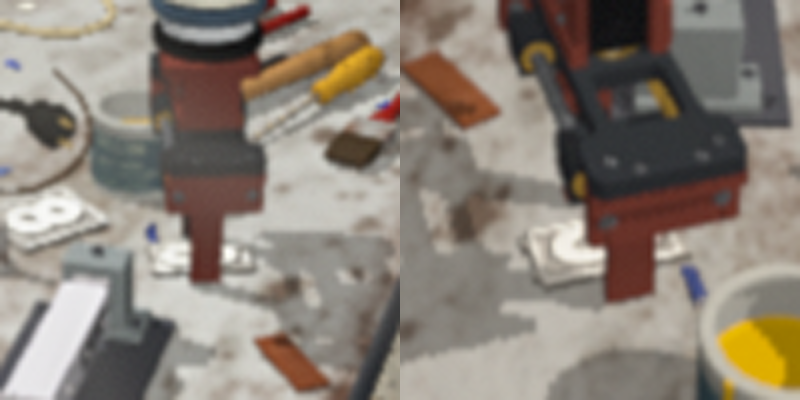

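Emit:
{"fn": "carry_out", "kwargs": {"targets": [[[0,0,0],[0,0,-0.5],60],[[0,0,0],[0,0,-1],60],[[0,0,0],[0,0,-1.5],60],[[0,0,0],[0,0,-2],60],[[0,0,0],[0,0,-2.5],60],[[0,0,0],[0,0,-2.5],60]]}}

```text
t: 7.8
ee_pos: [467.9, -321.3, -38.2]
orientation: [-3.084, -0.597, 0.0]
ft_force: [-0.2, -0.3, 0.1]
width: 59.9
```

Emit:
{"fn": "carry_out", "kwargs": {"targets": [[[0,0,0],[0,0,-0.5],60],[[0,0,0],[0,0,-1],60],[[0,0,0],[0,0,-1.5],60],[[0,0,0],[0,0,-2],60],[[0,0,0],[0,0,-2],60]]}}

```text
t: 8.22
ee_pos: [468.0, -321.4, -38.5]
orientation: [3.084, 0.597, 0.0]
ft_force: [-5.0, 2.6, 19.1]
width: 60.0
```

Bench contact is at a reported z of -38.4, so the true fingertip is about 38.4 mm above the reported TCP. I'll back off to about 1.3 mm above the bench and close.

Emit:
{"fn": "carry_out", "kwargs": {"targets": [[[0,0,0],[0,0,3],60],[[0,0,0],[0,0,3],34],[[0,0,0],[0,0,3],34],[[0,0,0],[0,0,3],34],[[0,0,0],[0,0,3],34],[[0,0,0],[0,0,3],34],[[0,0,0],[0,0,3],34],[[0,0,0],[0,0,3],34],[[0,0,0],[0,0,3],34]]}}

```text
t: 8.97
ee_pos: [467.9, -321.3, -37.3]
orientation: [-3.084, -0.597, 0.0]
ft_force: [0.5, -0.4, -0.6]
width: 36.3
```

Emit:
{"fn": "carry_out", "kwargs": {"targets": [[[0,0,0],[0,0,3],34],[[0,0,0],[0,0,15],34],[[0,0,0],[0,0,35],34],[[0,0,0],[0,0,60],34],[[0,0,0],[0,0,90],34],[[0,0,0],[0,0,115],34],[[0,0,0],[0,0,115],34]]}}

```text
t: 9.55
ee_pos: [471.0, -323.5, 83.7]
orientation: [3.078, 0.596, 0.01]
ft_force: [1.1, 0.3, -0.6]
width: 36.6
```

```bash
python3 see.py 6
```

```text
[ 467.81456319 -321.24383562   78.22639391]
[347 163] [313 268]
```

View pics/w6.png

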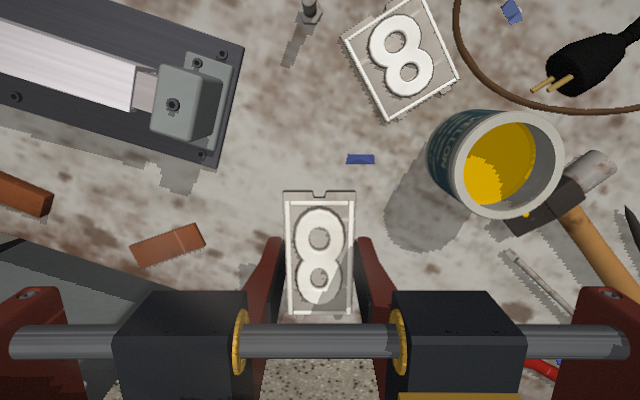

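Emit:
{"fn": "carry_out", "kwargs": {"targets": [[[0,0,-2],[2,30,3],34],[[0,0,-5],[5,65,6],34],[[0,0,-9],[8,105,10],34],[[0,0,-13],[11,145,14],34],[[0,0,-16],[14,185,18],34],[[0,0,-18],[17,225,20],34],[[0,0,-18],[19,265,20],34],[[0,0,-18],[21,295,20],34],[[0,0,-18],[22,318,20],34],[[0,0,-18],[22,330,20],34]]}}

```text
t: 10.53
ee_pos: [488.7, 11.1, 96.6]
orientation: [-3.139, -0.111, 0.004]
ft_force: [-0.2, -0.4, -0.1]
width: 36.2
```

Run:
```python
from h import *
np.set_printoptions(precision=2,suppress=True)
vision.get_image('scene');o=monitor.get_obs();print(o['t'],o['ee_pos'],o['orientation'])
snap('wrist','w7.png')
for q in ['gap_centre','row_tile_1','die_rail','loose_tile','park_slot','lock_middle','button']:
    print(q,[(round(d['confidence'],2),cam2w('wrist',d['point'])) for d in place_of(q,'wrist')])
    vision.get_image('wrist')
    k=regions_of(q,'wrist') if q in('die_rail','row_tile_1','loose_tile') else []
    for d in k[:3]:
        ct=max(cv2.findContours(d['mask'].astype(np.uint8),0,2)[0],key=cv2.contourArea).reshape(-1,2)
        print('  ',d['confidence'],cv2.minAreaRect(ray('wrist',ct,6 if q=='die_rail' else 12)[:,:2].astype(np.float32)),ct.min(0),ct.max(0))
print(monitor.get_obs()['t'])
```

```text
10.5833 [488.81  11.53  96.7 ] [-3.14 -0.11  0.  ]
gap_centre [(0.91, array([486.49,   6.76,   6.47]))]
row_tile_1 [(0.93, array([484.62,  74.92,   0.32])), (0.81, array([483.29, 107.11,   6.98])), (0.29, array([382.8 , 177.82,   1.58]))]
   0.75 ((485.80389404296875, 110.78919219970703), (75.77369689941406, 37.15525436401367), 4.161835193634033) [179 148] [227 229]
   0.64 ((488.2845153808594, 73.9493179321289), (75.75263977050781, 36.75440216064453), 3.8520724773406982) [222 148] [266 229]
die_rail [(0.86, array([492.2 , -10.01,   1.13])), (0.33, array([481.13, -84.61,  40.8 ]))]
   0.7 ((496.0074768066406, -41.78131103515625), (101.94686889648438, 465.62982177734375), 4.281986713409424) [113 132] [629 241]
loose_tile [(0.71, array([488.65,  11.37, 136.98]))]
   0.73 ((424.4289855957031, 2.7378578186035156), (137.6341552734375, 68.26885223388672), 4.046111583709717) [282 190] [355 319]
park_slot [(0.58, array([482.07, -80.31,  40.6 ]))]
lock_middle [(0.58, array([ 485.83, -146.42,   39.86]))]
button [(0.73, array([481.1 , -84.39,  38.78]))]
11.4833
```

View pics/w7.png

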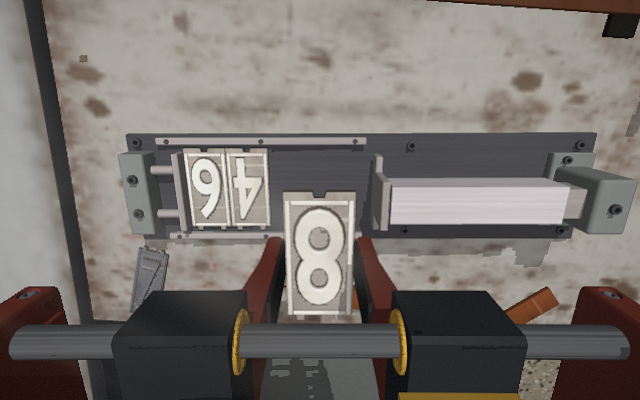

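Run:
```python
import cv2
a=cv2.imread('pics/w7.png')
cv2.imwrite('pics/z7.png',cv2.resize(a[125:250,110:390],(784,350),interpolation=cv2.INTER_CUBIC))
```

```text
(no output)
```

View pics/z7.png

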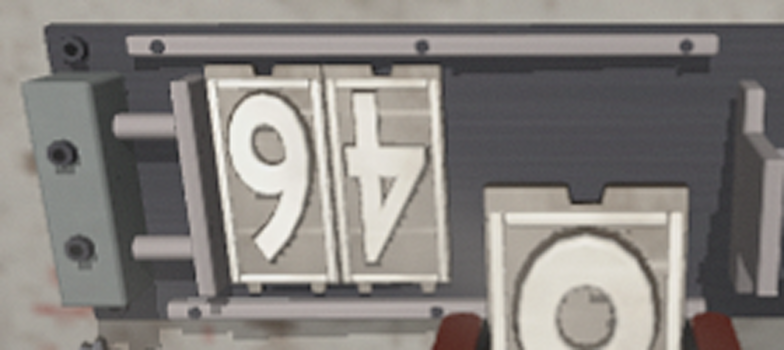

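Run:
```python
from h import *
np.set_printoptions(precision=2,suppress=True)
m=vision.camera_model('wrist')
f=lambda x,y:[110+x/2.8,125+y/2.8]
print('up inner z12',ray('wrist',[f(150,54),f(430,54),f(700,53)],12,m))
print('low inner z6/12',ray('wrist',[f(200,300),f(430,300)],6,m),ray('wrist',[f(200,300),f(430,300)],12,m), 'low outer z12',ray('wrist',[f(200,318),f(430,318)],12,m))
# rail edges z6
print('edges z6',ray('wrist',[f(500,25),f(700,26)],6,m), ray('wrist',[[382,240],[580,237]],6,m))
print('stop face plate top/bottom', ray('wrist',[f(742,293)],6,m), ray('wrist',[f(742,80)],64,m))
print('tile2 right edge',ray('wrist',[f(442,70),f(448,282)],10,m))
o=monitor.get_obs();print(o['ee_pos'],o['orientation'])
```

```text
up inner z12 [[524.7  144.77  12.  ]
 [530.66  58.72  12.  ]
 [536.64 -24.54  12.  ]]
low inner z6/12 [[440.47 136.64   6.  ]
 [445.75  58.19   6.  ]] [[443.19 134.11  12.  ]
 [448.36  57.28  12.  ]] low outer z12 [[436.59 134.47  12.  ]
 [441.78  57.16  12.  ]]
edges z6 [[540.3   37.99   6.  ]
 [544.23 -24.45   6.  ]] [[ 445.31  -56.25    6.  ]
 [ 461.56 -244.33    6.  ]]
stop face plate top/bottom [[455.58 -48.22   6.  ]] [[537.15 -29.07  64.  ]]
tile2 right edge [[525.64  55.2   10.  ]
 [454.44  51.67  10.  ]]
[489.97   8.67  97.89] [-3.14 -0.11  0.  ]
```

Emit:
{"fn": "carry_out", "kwargs": {"targets": [[[0,0,0],[3,0.5,-20],34],[[0,0,0],[3,0.5,-45],34],[[0,0,0],[3,0.5,-70],34],[[0,0,0],[3,0.5,-92],34],[[0,0,0],[3,0.5,-105],34],[[0,0,0],[3,0.5,-112],34],[[0,0,0],[3,0.5,-115],34],[[0,0,0],[3,0.5,-115],34],[[0,0,0],[3,0.5,-115],34]]}}

```text
t: 12.23
ee_pos: [493.6, 9.2, -16.5]
orientation: [3.14, 0.107, 0.002]
ft_force: [-0.2, -0.6, 0.4]
width: 36.5
```

```bash
python3 see.py 8; python3 -c "
import cv2
a=cv2.imread('pics/w8.png');cv2.imwrite('pics/z8.png',cv2.resize(a[60:360,130:530],(800,600),interpolation=2))"
```

```text
[493.7648006    9.14573095 -16.24469024]
[295 258] [333 216]
```

View pics/z8.png

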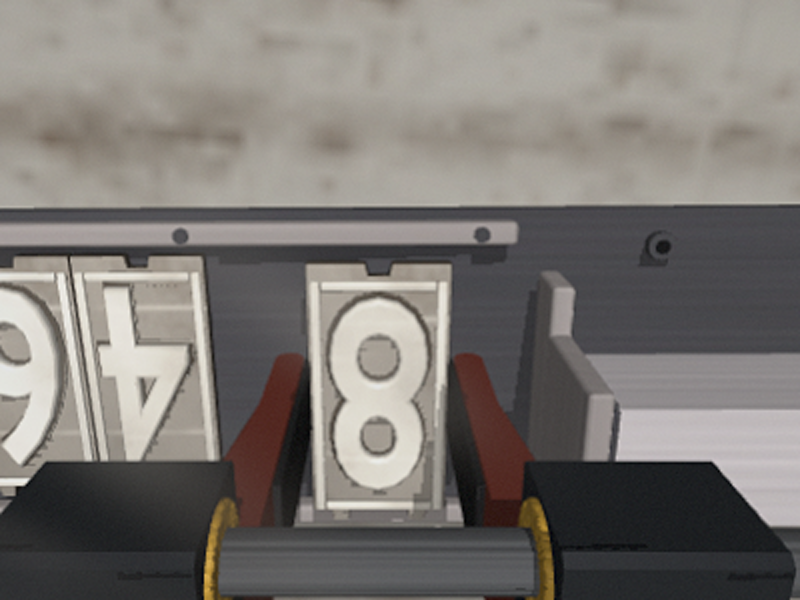

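Run:
```python
from h import *
np.set_printoptions(precision=2,suppress=True)
o=monitor.get_obs();print(o['t'],o['ee_pos'],o['orientation'])
f=lambda x,y:[130+x/2,60+y/2]
print('tile far corners',ray('wrist',[f(307,265),f(452,265)],25))
print('near end',ray('wrist',[f(315,512),f(445,512)],25))
print('lip inner',ray('wrist',[f(200,246),f(450,244)],12))
print('row2 far corners',ray('wrist',[f(80,258),f(204,258)],10))
print(proj('side',o['ee_pos']))
```

```text
12.3833 [493.76   9.15 -16.24] [3.14 0.11 0.  ]
tile far corners [[529.64  28.68  25.  ]
 [532.12  -7.79  25.  ]]
near end [[456.7   23.76  25.  ]
 [459.21 -13.15  25.  ]]
lip inner [[529.2   58.88  12.  ]
 [534.34  -8.42  12.  ]]
row2 far corners [[523.01  92.19  10.  ]
 [525.32  58.35  10.  ]]
[[295.82 258.06]]
```

View pics/c8.png

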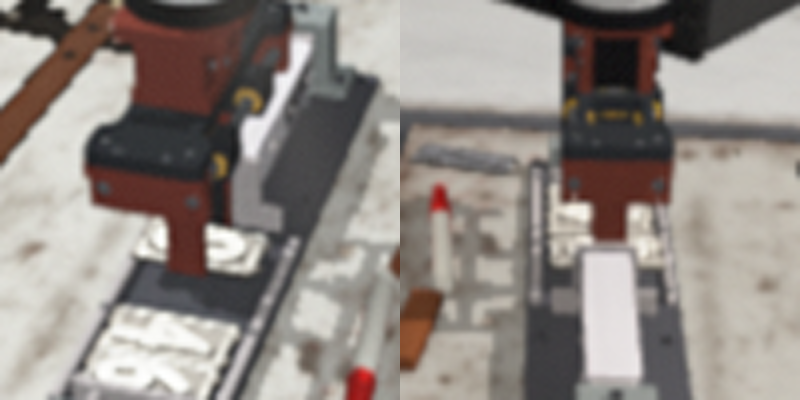

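Emit:
{"fn": "carry_out", "kwargs": {"targets": [[[0,0,0],[-1,0,-3],34],[[0,0,0],[-1,0,-6],34],[[0,0,0],[-1,0,-8],34],[[0,0,0],[-1,0,-10],34],[[0,0,0],[-1,0,-12],34],[[0,0,0],[-1,0,-13],34],[[0,0,0],[-1,0,-13.5],34],[[0,0,0],[-1,0,-13.5],34]]}}

```text
t: 13.05
ee_pos: [491.9, 9.1, -30.8]
orientation: [-3.14, -0.107, 0.0]
ft_force: [-1.2, 0.8, -1.0]
width: 36.1
```

Emit:
{"fn": "carry_out", "kwargs": {"targets": [[[0,0,0],[0,0,0],50],[[0,0,0],[0,0,0],50],[[0,0,0],[0,0,0],50],[[0,0,0],[0,0,0],50],[[0,0,0],[0,0,0],50],[[0,0,0],[0,0,20],50],[[0,0,0],[0,0,50],50],[[0,0,0],[0,0,85],50],[[0,0,0],[0,0,120],70],[[0,0,0],[0,0,130],87.8]]}}

```text
t: 13.88
ee_pos: [494.7, 9.1, 103.8]
orientation: [3.139, 0.107, 0.01]
ft_force: [1.7, 0.4, 0.6]
width: 60.0
```

Run:
```python
from h import *
np.set_printoptions(precision=2,suppress=True)
o=monitor.get_obs();print(o['t'],o['ee_pos'],o['orientation'])
snap('wrist','w9.png')
for q in ['park_slot','lock_middle','button']:
    print(q,[(round(d['confidence'],2),cam2w('wrist',d['point'])) for d in place_of(q,'wrist')])
for d in regions_of('loose_tile','wrist')[:4]:
        ct=max(cv2.findContours(d['mask'].astype(np.uint8),0,2)[0],key=cv2.contourArea).reshape(-1,2)
        print('  ',d['confidence'],cv2.minAreaRect(ray('wrist',ct,10)[:,:2].astype(np.float32)),ct.min(0),ct.max(0))
```

```text
13.8833 [494.69   9.13 103.82] [3.14 0.11 0.01]
park_slot [(0.97, array([478.66, -80.42,  36.3 ]))]
lock_middle [(0.81, array([ 488.9 , -146.36,   35.86]))]
button [(0.85, array([478.02, -82.07,  39.25]))]
   0.8 ((489.657958984375, 8.964554786682129), (74.11348724365234, 36.35435104370117), 3.8782479763031006) [298 153] [338 231]
```

View pics/w9.png

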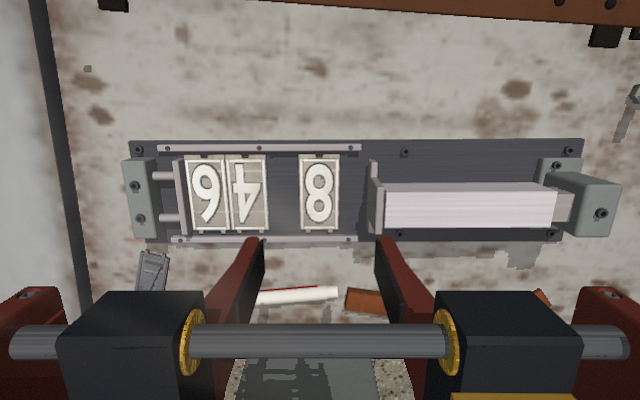

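Emit:
{"fn": "carry_out", "kwargs": {"targets": [[[0,0,7],[0,-8,0],87.8],[[0,0,14],[1,-18,0],87.8],[[0,0,21],[2,-28,0],87.8],[[0,0,28],[3,-38,0],87.8],[[0,0,35],[4,-48,0],87.8],[[0,0,42],[5,-58,0],87.8],[[0,0,49],[6,-68,0],87.8],[[0,0,56],[7,-78,0],87.8],[[0,0,63],[7.5,-86,0],87.8],[[0,0,70],[7.5,-91.3,0],87.8]]}}

```text
t: 14.97
ee_pos: [498.1, -82.6, 97.1]
orientation: [-2.503, -1.894, 0.004]
ft_force: [1.0, 0.5, -0.2]
width: 88.0
```

Emit:
{"fn": "carry_out", "kwargs": {"targets": [[[0,0,7],[0,0,-10],87.8],[[0,0,14],[0,0,-20],87.8],[[0,0,20],[0,0,-30],87.8],[[0,0,20],[0,0,-40],87.8],[[0,0,20],[0,0,-40],87.8],[[0,0,20],[0,0,-40],87.8]]}}

```text
t: 15.47
ee_pos: [498.2, -81.9, 57.8]
orientation: [-2.146, -2.29, 0.003]
ft_force: [0.2, 0.4, -0.5]
width: 87.6
```

```bash
python3 see.py 10; python3 -c "
from h import *
o=monitor.get_obs();print(o['t'],o['ee_pos'],o['orientation'],o['qpos'],o['ft_force'])
R=cv2.Rodrigues(np.array(o['orientation'],float))[0];print(np.degrees(np.arctan2(R[1,0],R[0,0])))
b=place_of('button','wrist');print([(d['confidence'],cam2w('wrist',d['point'])) for d in b])
"
```

```text
[499.67029643 -82.16495188  59.47499945]
[306 211] [335 210]
15.6167 [499.67029643 -82.16495188  59.47499945] [2.14602604e+00 2.29419635e+00 9.36411788e-05] [-1.86467404e-01  4.42463679e-01  1.97039805e+00 -3.19742749e-05
  7.28586142e-01 -2.53158831e-01] [ 0.31396189 -0.95090219 -0.07624747]
93.82250383715339
[(0.57, array([480.12201401, -82.64993025,  40.06457402]))]
```

View pics/w10.png

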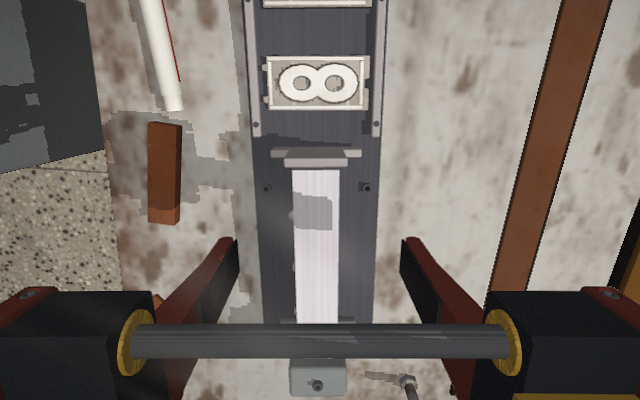

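View pics/c10.png

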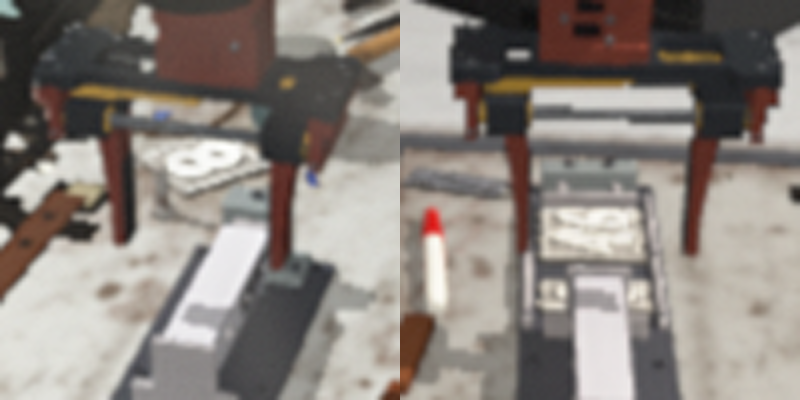

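```bash
python3 -c "
from h import *
print(proj('wrist',[[480.1,-82.5,40],[484.8,-147,40]]))
a=cv2.imread('pics/w10.png');cv2.imwrite('pics/z10.png',cv2.resize(a[140:340,220:420],(800,800),interpolation=2)[:600])"
```

```text
[[290.16346855 215.41618397]
 [292.8402292  294.48483796]]
```

View pics/z10.png

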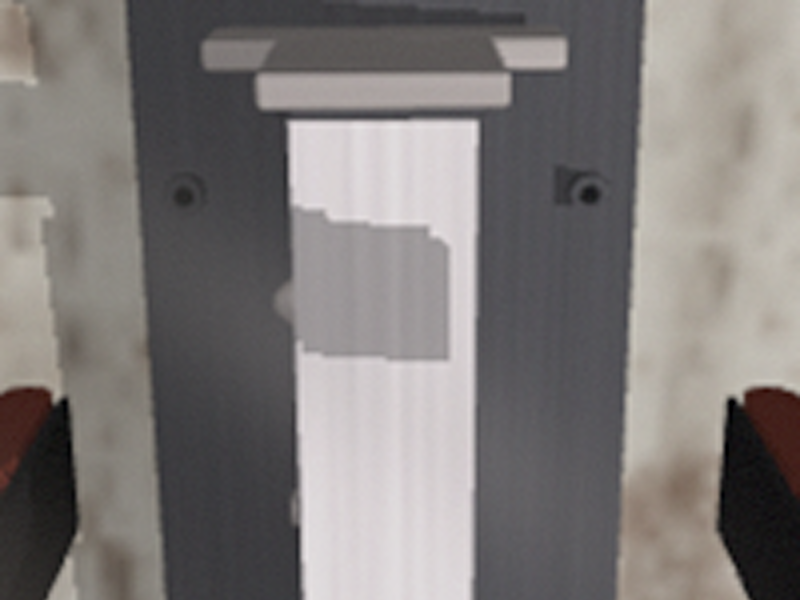

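```bash
python3 -c "
from h import *
f=lambda x,y:[220+x/4,140+y/4]
P=ray('wrist',[f(292,240),f(477,240),f(300,560),f(473,560)],55);print(P,(P[0]+P[1])/2,(P[2]+P[3])/2)
print(ray('wrist',[f(282,300)],40))
u=np.array([-.0715,.9974]);n=np.array([.9974,.0715]);g=np.array([499.67,-82.16])
for p in P: print((p[:2]-g)@n)
"
```

```text
[[ 482.53619594  -66.11670328   55.        ]
 [ 512.6954538   -64.10772233   55.        ]
 [ 486.51369598 -125.21081753   55.        ]
 [ 517.00800706 -123.18465257   55.        ]] [497.61582487 -65.11221281  55.        ] [ 501.76085152 -124.19773505   55.        ]
[[480.32599701 -82.16952107  40.        ]]
-15.9421604507932
14.282325478090359
-16.200231085957537
14.35966557768502
```

Emit:
{"fn": "carry_out", "kwargs": {"targets": [[[0,0,0],[-0.7,-2,-15],87.8],[[0,0,0],[-0.7,-2,-35],87.8],[[0,0,0],[-0.7,-2,-55],87.8],[[0,0,0],[-0.7,-2,-68],87.8],[[0,0,0],[-0.7,-2,-75],87.8],[[0,0,0],[-0.7,-2,-77],80],[[0,0,0],[-0.7,-2,-77],60],[[0,0,0],[-0.7,-2,-77],45],[[0,0,0],[-0.7,-2,-77],45],[[0,0,0],[-0.7,-2,-77],45]]}}

```text
t: 16.5
ee_pos: [499.5, -84.3, -16.8]
orientation: [2.144, 2.295, 0.001]
ft_force: [-0.7, 0.6, 0.3]
width: 57.9
```

```bash
python3 see.py 11; python3 -c "
from h import *
o=monitor.get_obs();print(o['t'],o['ee_pos'],o['width'],o['ft_force'])"
```

```text
[499.10902526 -84.21996374 -17.1645879 ]
[307 235] [334 237]
16.65 [499.10902526 -84.21996374 -17.1645879 ] 47.021836475661296 [ 0.22405732 -0.10417448 -0.46583125]
```

View pics/w11.png

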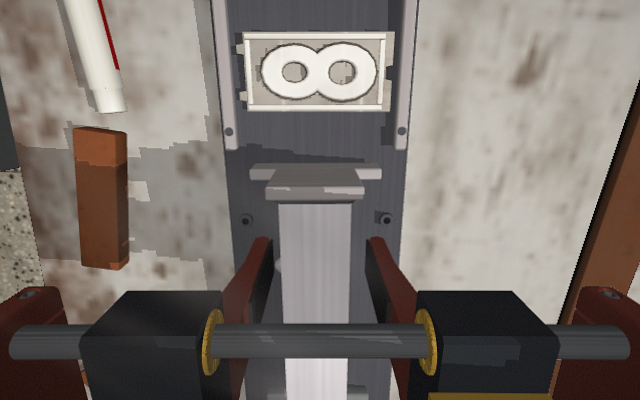

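View pics/c11.png

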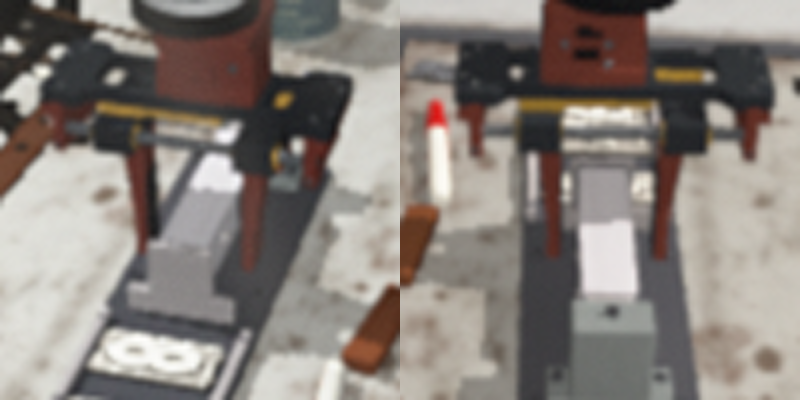

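Emit:
{"fn": "carry_out", "kwargs": {"targets": [[[0,0,0],[0,0,0],36],[[0,0,0],[0,0,0],33],[[0,0,0],[0,0,0],31],[[0,0,0],[0,0,0],29],[[0,0,0],[0,0,0],27],[[0,0,0],[0,0,0],26],[[0,0,0],[0,0,0],26],[[0,0,0],[0,0,0],26]]}}

```text
t: 17.32
ee_pos: [497.3, -84.0, -17.9]
orientation: [-2.143, -2.295, 0.002]
ft_force: [-4.8, -1.5, 2.8]
width: 29.8
```

Emit:
{"fn": "carry_out", "kwargs": {"targets": [[[0,0,0],[-0.5,0,0],26],[[0,0,0],[-0.5,1,0],26],[[0,0,0],[-0.6,2,0],26],[[0,0,0],[-0.7,3,0],26],[[0,0,0],[-0.7,3,0],26]]}}

```text
t: 17.73
ee_pos: [497.2, -81.2, -17.8]
orientation: [-2.143, -2.296, 0.002]
ft_force: [-4.6, -3.1, 0.9]
width: 29.7
```

Emit:
{"fn": "carry_out", "kwargs": {"targets": [[[0,0,0],[0,0.7,0],26],[[0,0,0],[-0.1,1.4,0],26],[[0,0,0],[-0.1,2,0],26]]}}

```text
t: 17.98
ee_pos: [497.1, -79.4, -17.8]
orientation: [-2.143, -2.296, 0.002]
ft_force: [-5.0, -4.5, 1.9]
width: 30.1
```

Emit:
{"fn": "carry_out", "kwargs": {"targets": [[[0,0,0],[0,0.7,0],26],[[0,0,0],[-0.1,1.4,0],26],[[0,0,0],[-0.1,2,0],26]]}}

```text
t: 18.23
ee_pos: [497.0, -77.6, -17.8]
orientation: [-2.143, -2.296, 0.002]
ft_force: [-5.6, -6.7, 1.0]
width: 29.8
```

Emit:
{"fn": "carry_out", "kwargs": {"targets": [[[0,0,0],[-0.3,0.7,0],26],[[0,0,0],[-0.6,1.4,0],26],[[0,0,0],[-0.6,2,0],26]]}}

```text
t: 18.48
ee_pos: [496.9, -76.0, -17.8]
orientation: [2.144, 2.297, -0.002]
ft_force: [-3.0, -8.7, -1.7]
width: 29.7
```

Emit:
{"fn": "carry_out", "kwargs": {"targets": [[[0,0,0],[-0.1,0.7,0],26],[[0,0,0],[-0.2,1.4,0],26],[[0,0,0],[-0.2,2,0],26]]}}

```text
t: 18.73
ee_pos: [496.6, -73.2, -17.8]
orientation: [-2.144, -2.296, 0.001]
ft_force: [-3.9, -2.5, -0.7]
width: 29.4
```

```bash
python3 see.py 12;python3 -c "
from h import *
print([(d['confidence'],cam2w('wrist',d['point'])) for d in place_of('park_slot','wrist')])"
```

```text
[496.61094809 -73.02678453 -17.82800767]
[306 238] [333 234]
[(0.86, array([479.65122593, -67.02306516,  42.42832913]))]
```

View pics/w12.png

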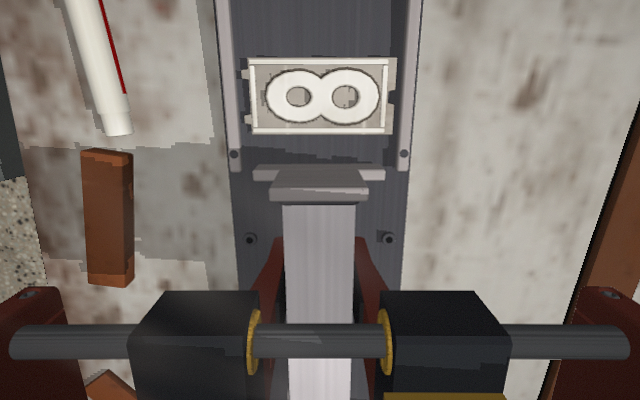

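The force rose to 8.7 N and fell back to 2.5 N, so the button cammed under the wall, with the stop about 11 mm along. Sliding on.

Emit:
{"fn": "carry_out", "kwargs": {"targets": [[[0,0,0],[-0.4,2,0],26],[[0,0,0],[-0.5,4,0],26],[[0,0,0],[-0.6,6,0],26],[[0,0,0],[-0.8,8,0],26],[[0,0,0],[-0.9,10,0],26],[[0,0,0],[-1.0,12,0],26],[[0,0,0],[-1.2,14,0],26],[[0,0,0],[-1.3,16,0],26],[[0,0,0],[-1.5,18,0],26]]}}

```text
t: 19.68
ee_pos: [495.3, -54.9, -17.8]
orientation: [-2.144, -2.296, 0.0]
ft_force: [-3.0, -4.0, -7.8]
width: 29.7
```

Emit:
{"fn": "carry_out", "kwargs": {"targets": [[[0,0,0],[-0.1,2,0],26],[[0,0,0],[-0.3,4,0],26],[[0,0,0],[-0.4,6,0],26],[[0,0,0],[-0.6,8,0],26],[[0,0,0],[-0.7,10,0],26],[[0,0,0],[-0.9,12,0],26],[[0,0,0],[-1.0,14,0],26],[[0,0,0],[-1.1,16,0],26],[[0,0,0],[-1.3,18,0],26],[[0,0,0],[-1.4,20,0],26]]}}

```text
t: 20.52
ee_pos: [493.9, -34.9, -17.8]
orientation: [-2.144, -2.296, 0.001]
ft_force: [-3.7, -3.0, -11.0]
width: 29.8
```

```bash
python3 see.py 13;python3 -c "
from h import *
print(monitor.get_obs()['ft_force'],[(d['confidence'],cam2w('wrist',d['point'])) for d in place_of('lock_middle','wrist')])"
```

```text
[493.86021637 -34.62182944 -17.75164671]
[302 247] [333 226]
[ -3.24325594   2.17706514 -11.42855026] [(0.64, array([482.96214066, -95.42408818,  37.50481972])), (0.54, array([489.9819118 , -10.09254639,   0.95251761]))]
```

View pics/w13.png

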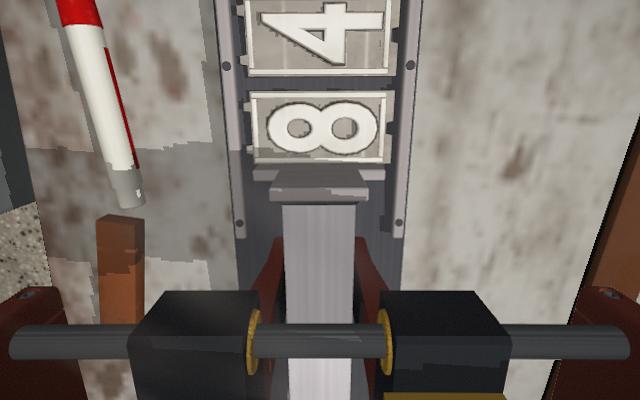

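Emit:
{"fn": "carry_out", "kwargs": {"targets": [[[0,0,0],[-0.1,1,-0.4],26],[[0,0,0],[-0.1,2,-0.8],26],[[0,0,0],[-0.2,3,-0.8],26],[[0,0,0],[-0.3,4,-0.8],26],[[0,0,0],[-0.4,5,-0.8],26],[[0,0,0],[-0.4,5.5,-0.8],26],[[0,0,0],[-0.4,6,-0.8],26]]}}

```text
t: 21.3
ee_pos: [493.5, -29.4, -17.8]
orientation: [-2.144, -2.296, 0.001]
ft_force: [-6.6, -4.3, -1.3]
width: 29.8
```

Emit:
{"fn": "carry_out", "kwargs": {"targets": [[[0,0,0],[0,0.4,0],26],[[0,0,0],[-0.1,0.8,0],26],[[0,0,0],[-0.1,1.2,0],26]]}}

```text
t: 21.55
ee_pos: [493.4, -28.3, -17.8]
orientation: [-2.144, -2.296, 0.001]
ft_force: [-6.2, -2.5, -1.2]
width: 29.6
```

Emit:
{"fn": "carry_out", "kwargs": {"targets": [[[0,0,0],[-0.2,0.4,0],26],[[0,0,0],[-0.4,0.8,0],26],[[0,0,0],[-0.4,1.2,0],26]]}}

```text
t: 21.8
ee_pos: [493.4, -27.3, -17.8]
orientation: [2.144, 2.296, -0.0]
ft_force: [-5.2, -5.7, -2.3]
width: 29.7
```

Emit:
{"fn": "carry_out", "kwargs": {"targets": [[[0,0,0],[0,0.4,0],26],[[0,0,0],[-0.1,0.8,0],26]]}}

```text
t: 21.97
ee_pos: [493.3, -26.6, -17.8]
orientation: [2.144, 2.295, -0.0]
ft_force: [-5.8, -6.3, -1.7]
width: 29.8
```

Emit:
{"fn": "carry_out", "kwargs": {"targets": [[[0,0,0],[0,0.4,0],26],[[0,0,0],[-0.1,0.8,0],26]]}}

```text
t: 22.13
ee_pos: [493.2, -25.8, -17.8]
orientation: [2.144, 2.295, -0.0]
ft_force: [-5.1, -5.5, -2.4]
width: 29.6
```

Emit:
{"fn": "carry_out", "kwargs": {"targets": [[[0,0,0],[0,0.4,0],26],[[0,0,0],[-0.1,0.8,0],26]]}}

```text
t: 22.3
ee_pos: [493.2, -25.0, -17.8]
orientation: [2.144, 2.295, -0.0]
ft_force: [-5.1, -5.7, -2.4]
width: 30.1
```

Emit:
{"fn": "carry_out", "kwargs": {"targets": [[[0,0,0],[0,0.4,0],26],[[0,0,0],[-0.1,0.8,0],26]]}}

```text
t: 22.47
ee_pos: [493.1, -23.9, -17.8]
orientation: [2.144, 2.295, 0.0]
ft_force: [-4.2, -2.4, -2.6]
width: 29.6
```

```bash
python3 -c "
from h import *
for i in range(5):
  vision.get_image('side');o=monitor.get_obs();print(o['ee_pos'],o['ft_force'],o['width'])"
```

```text
[493.10405683 -23.71284392 -17.82048984] [-4.59074941 -0.28436303 -2.42779657] 29.84127917432593
[493.09152254 -23.64859815 -17.85278125] [-5.79685492 -1.28425815 -0.05912933] 29.720910487080854
[493.08370307 -23.62469754 -17.85823721] [-4.75993531 -1.15994602  0.54394754] 30.154870197288833
[493.0971606  -23.62002086 -17.83306784] [-5.91277707 -2.17357274 -1.22808805] 29.51027530201191
[493.11667652 -23.60476827 -17.84077254] [-5.30492961 -1.32825985 -0.1260349 ] 29.690807808927605
```

Emit:
{"fn": "carry_out", "kwargs": {"targets": [[[0,0,0],[0,0.3,0],26],[[0,0,0],[0,0.6,0],26]]}}

```text
t: 22.88
ee_pos: [493.1, -23.1, -17.8]
orientation: [2.144, 2.296, 0.0]
ft_force: [-5.9, -3.4, -0.1]
width: 29.8
```

Emit:
{"fn": "carry_out", "kwargs": {"targets": [[[0,0,0],[0,0.3,0],26],[[0,0,0],[0,0.6,0],26]]}}

```text
t: 23.05
ee_pos: [493.1, -22.6, -17.8]
orientation: [2.144, 2.296, 0.0]
ft_force: [-5.0, -3.4, -0.1]
width: 29.6
```

```bash
python3 -c "
from h import *
im=snap('side','s14.png');b=proj('side',[480.1,-82.3,40])[0];print(b);c=b.astype(int)
cv2.imwrite('pics/b14.png',cv2.resize(np.ascontiguousarray(im[c[1]-25:c[1]+25,c[0]-35:c[0]+35,::-1]),(700,500),interpolation=2))
i=cv2.imread('pics/side0.png')
cv2.imwrite('pics/b0.png',cv2.resize(np.ascontiguousarray(i[c[1]-25:c[1]+25,c[0]-35:c[0]+35]),(700,500),interpolation=2))
snap('wrist','w14.png')"
```

```text
[314.17086521 219.15037865]
```

View pics/b14.png

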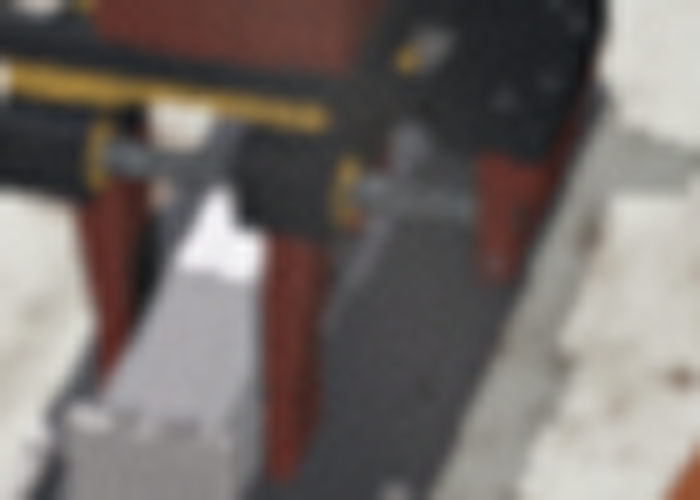

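View pics/b0.png

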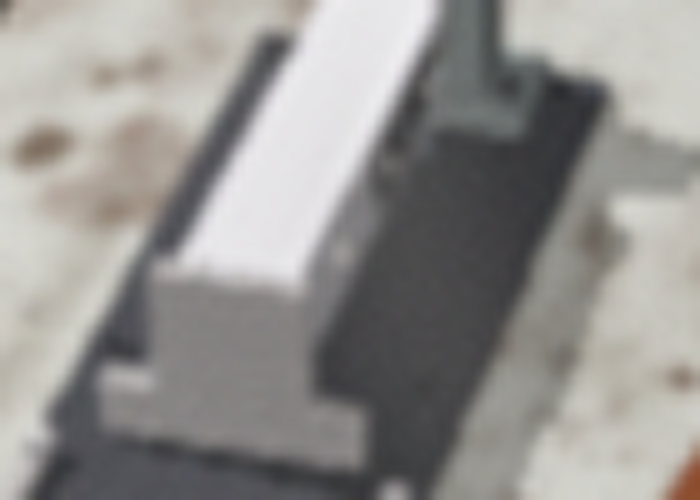

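View pics/w14.png

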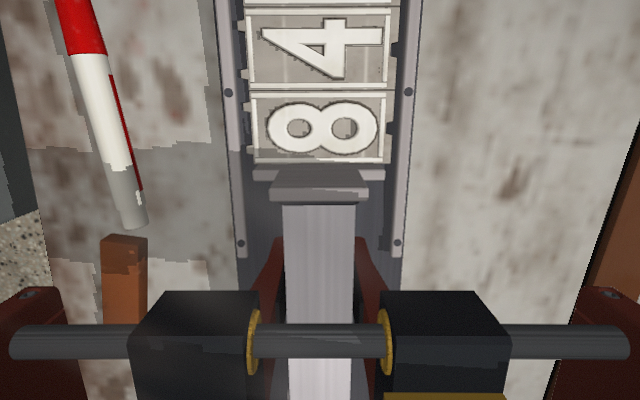

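Emit:
{"fn": "carry_out", "kwargs": {"targets": [[[0,0,0],[0,0.4,0],26],[[0,0,0],[-0.1,0.8,0],26]]}}

```text
t: 23.32
ee_pos: [493.0, -21.8, -17.8]
orientation: [2.144, 2.296, 0.0]
ft_force: [-5.2, -1.8, -1.1]
width: 30.1
```

Emit:
{"fn": "carry_out", "kwargs": {"targets": [[[0,0,0],[0,0.4,0],26],[[0,0,0],[-0.1,0.8,0],26]]}}

```text
t: 23.48
ee_pos: [492.9, -21.2, -17.8]
orientation: [2.144, 2.296, -0.0]
ft_force: [-4.6, -5.1, -0.9]
width: 30.1
```

Emit:
{"fn": "carry_out", "kwargs": {"targets": [[[0,0,0],[0,0.4,0],26],[[0,0,0],[-0.1,0.8,0],26]]}}

```text
t: 23.65
ee_pos: [492.9, -20.6, -17.8]
orientation: [2.144, 2.295, -0.0]
ft_force: [-5.4, -6.2, -0.7]
width: 29.8
```

Emit:
{"fn": "carry_out", "kwargs": {"targets": [[[0,0,0],[0,0.3,0],26],[[0,0,0],[-0.1,0.7,0],26]]}}

```text
t: 23.82
ee_pos: [492.9, -19.9, -17.8]
orientation: [2.143, 2.295, -0.0]
ft_force: [-4.0, -6.7, -2.2]
width: 29.6
```

Emit:
{"fn": "carry_out", "kwargs": {"targets": [[[0,0,0],[0,0.3,0],26],[[0,0,0],[0,0.6,0],26]]}}

```text
t: 23.98
ee_pos: [492.8, -19.3, -17.8]
orientation: [2.143, 2.295, -0.0]
ft_force: [-4.8, -8.3, -1.1]
width: 29.6
```

Emit:
{"fn": "carry_out", "kwargs": {"targets": [[[0,0,0],[0,0.3,0],26],[[0,0,0],[-0.1,0.6,0],26]]}}

```text
t: 24.15
ee_pos: [492.8, -19.1, -17.8]
orientation: [2.143, 2.295, -0.001]
ft_force: [-4.3, -11.2, -0.2]
width: 30.2
```

```bash
python3 -c "
from h import *
for i in range(4):
  vision.get_image('side');o=monitor.get_obs();print(o['ee_pos'],o['ft_force'],o['width'])"
```

```text
[492.80225072 -19.08954249 -17.84596427] [-4.81707893 -9.7771427  -0.98106626] 29.960531204836666
[492.81722676 -19.1104305  -17.82513058] [-4.65870224 -9.90452714 -0.50144772] 29.719771926704485
[492.79394688 -19.10101706 -17.84858284] [-4.25713849 -9.42781137 -1.42675411] 29.685630285865415
[492.81551617 -19.07348314 -17.82919582] [-4.68012116 -9.45905303 -1.71875415] 29.983748247082513
```

Emit:
{"fn": "carry_out", "kwargs": {"targets": [[[0,0,0],[0,-0.5,0],26],[[0,0,0],[0,-1,0],26],[[0,0,0],[0,-1,0],26]]}}

```text
t: 24.6
ee_pos: [492.9, -19.4, -17.8]
orientation: [2.144, 2.295, 0.001]
ft_force: [-4.3, -4.6, -0.6]
width: 29.8
```

Emit:
{"fn": "carry_out", "kwargs": {"targets": [[[0,0,0],[0,-0.5,0],26],[[0,0,0],[0,-1,0],26],[[0,0,0],[0,-1,0],26]]}}

```text
t: 24.85
ee_pos: [492.9, -20.1, -17.9]
orientation: [2.144, 2.295, 0.001]
ft_force: [-4.7, -1.7, 3.9]
width: 30.0
```

Next, a view from an open angle: I'll open the fingers, which should leave the stop held, and look for the button.

Emit:
{"fn": "carry_out", "kwargs": {"targets": [[[0,0,0],[0,0,0],34],[[0,0,0],[0,0,0],38],[[0,0,0],[0,0,0],44],[[0,0,0],[0,0,0],55],[[0,0,0],[0,0,0],65],[[0,0,0],[0,0,0],75],[[0,0,0],[0,0,0],75],[[0,0,0],[0,0,0],75]]}}

```text
t: 25.52
ee_pos: [492.5, -20.1, -18.4]
orientation: [2.144, 2.296, 0.0]
ft_force: [1.1, -0.5, -1.1]
width: 73.0
```

```bash
python3 -c "
from h import *
snap('wrist','w15.png');o=monitor.get_obs();print(o['t'],o['ee_pos'],o['ft_force'],o['width'])"
```

```text
25.5667 [492.47355804 -20.04962173 -18.41649393] [ 0.24370662 -0.73681432 -0.08351398] 74.43433601033962
```

View pics/w15.png

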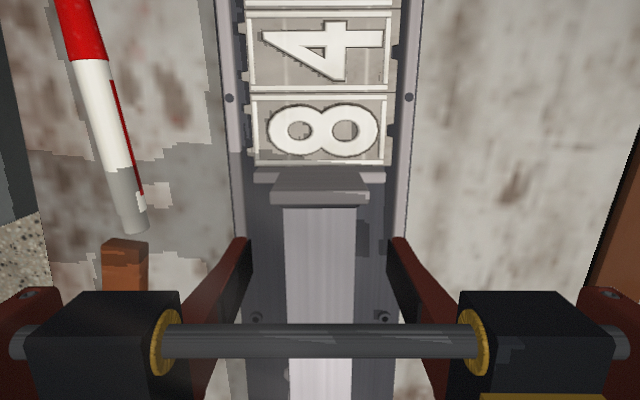

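Emit:
{"fn": "carry_out", "kwargs": {"targets": [[[0,0,0],[0,0,15],87.8],[[0,0,0],[0,0,40],87.8],[[0,0,0],[0,0,70],87.8],[[0,0,0],[-20,0,95],87.8],[[0,0,0],[-50,-10,110],87.8],[[0,0,0],[-80,-20,115],87.8],[[0,0,0],[-110,-30,115],87.8],[[0,0,0],[-110,-30,115],87.8],[[0,0,0],[-110,-30,115],87.8]]}}

```text
t: 26.32
ee_pos: [381.4, -50.3, 96.8]
orientation: [2.146, 2.294, 0.0]
ft_force: [1.1, 0.8, 0.7]
width: 87.9
```

```bash
python3 -c "
from h import *
im=snap('wrist','w16.png');o=monitor.get_obs();print(o['t'],o['ee_pos'],o['ft_force'])
print(proj('wrist',[[480.1,-82.3,40],[485,-82,40]]))
for q in ['button','park_slot','lock_middle']: print(q,[(round(d['confidence'],2),cam2w('wrist',d['point'])) for d in place_of(q,'wrist')])
for d in regions_of('row_tile','wrist')+regions_of('loose_tile','wrist'):
    ct=max(cv2.findContours(d['mask'].astype(np.uint8),0,2)[0],key=cv2.contourArea).reshape(-1,2)
    print(d['confidence'],cv2.minAreaRect(ray('wrist',ct,11)[:,:2].astype(np.float32)))
"
```

```text
26.3667 [382.99848116 -50.26251035  96.93747895] [ 0.39548427 -0.51886444  0.23970064]
[[428.86164248 243.8477071 ]
 [434.62016906 243.8813018 ]]
button [(0.91, array([483.51840749, -82.39212526,  45.60675621]))]
park_slot [(0.71, array([478.81846097, -14.58486024,  40.28194386]))]
lock_middle []
0.25 ((493.986083984375, -37.243255615234375), (101.253662109375, 293.3556823730469), 4.134545803070068)
0.9 ((489.98431396484375, 45.654869079589844), (76.05460357666016, 37.93222427368164), 5.239743709564209)
```

View pics/w16.png

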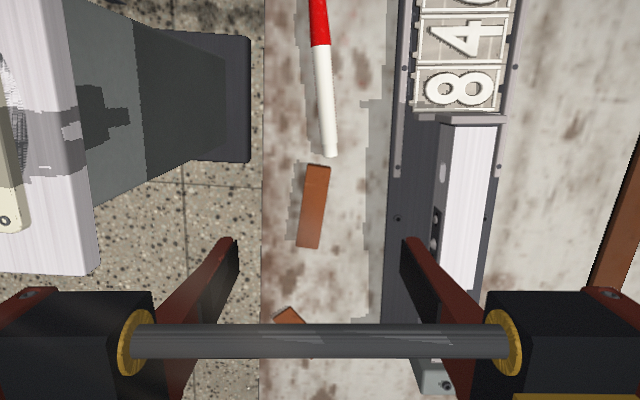

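Emit:
{"fn": "carry_out", "kwargs": {"targets": [[[0,0,0],[-10,-25,0],87.8],[[0,0,0],[-20,-55,0],87.8],[[0,0,0],[-20,-80,0],87.8],[[0,0,0],[-20,-80,0],87.8],[[0,0,0],[-20,-80,0],87.8]]}}

```text
t: 27.03
ee_pos: [362.8, -130.8, 96.4]
orientation: [-2.147, -2.293, -0.0]
ft_force: [-0.3, -0.2, 0.5]
width: 87.4
```

```bash
python3 -c "
from h import *
im=snap('wrist','w17.png')
p=proj('wrist',[[480.1,-82.3,40]])[0].astype(int);print(p)
cv2.imwrite('pics/z17.png',cv2.resize(np.ascontiguousarray(im[p[1]-50:p[1]+50,p[0]-60:p[0]+60,::-1]),(720,600),interpolation=2))
cv2.imwrite('pics/z17b.png',cv2.resize(np.ascontiguousarray(im[0:150,360:560,::-1]),(800,600),interpolation=2))
for q in ['button','park_slot','lock_middle']: print(q,[(round(d['confidence'],2),cam2w('wrist',d['point'])) for d in place_of(q,'wrist')])
"
```

```text
[472 152]
button [(0.57, array([479.40600512, -81.31728329,  42.13295064]))]
park_slot [(0.6, array([473.51902876, -15.1808413 ,  40.94712224]))]
lock_middle [(0.95, array([482.64845803, -84.14582548,  38.18075315]))]
```

View pics/z17.png

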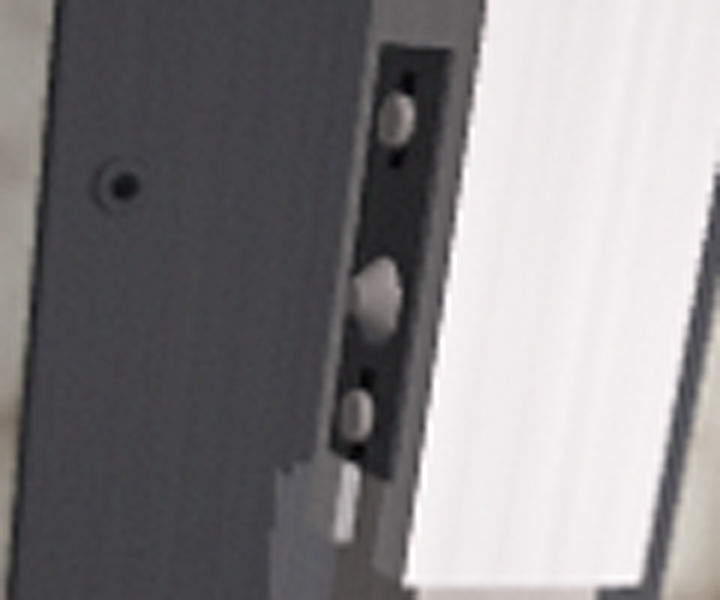

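View pics/z17b.png

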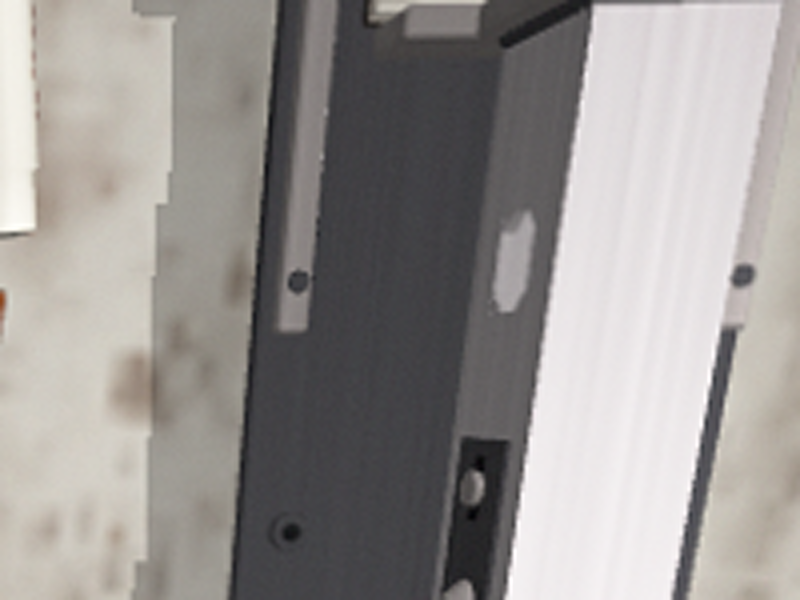

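The button stands out through the lock plate's hole, at zoom px (377,300) between the two screws. One last check of the row.

```bash
python3 -c "
from h import *
a=cv2.imread('pics/w16.png');i=snap('side','s18.png')[:,:,::-1]
cv2.imwrite('pics/z18.png',np.hstack([cv2.resize(a[0:130,390:520],(400,400),interpolation=2),cv2.resize(np.ascontiguousarray(i[220:310,240:330]),(400,400),interpolation=2)]))"
```

```text
(no output)
```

View pics/z18.png

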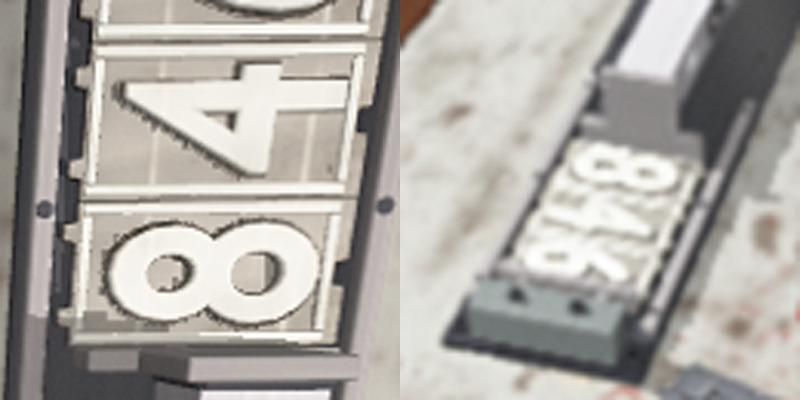

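The three tiles lie flat and tight between the jaw and the stop, and the robot is clear of everything.

```bash
python3 -c "
from h import *
print(order.close_job())"
```

```text
the job is handed in; nothing more can be done
None
```

I laid the loose tile flat in the channel and let go of it. Then I pinched the button flush and slid the stop until it locked, about 64–65 mm along. I handed the job in at about 27 s.

**Catch:** The push force rose to 8.7 N, then fell as the button went under the wall. At the catch the stop came to rest against 9.5–11 N, so I backed off and let go. The wrist force stayed under 14 N while I slid the stop.

**Last checks:**
- The pictures show the button out through the lock plate's hole, between its two screws.
- The three tiles lie flat, with no gap I could see, between jaw and stop.
- The gripper was open and clear of everything when I handed in.

**What disagreed or failed:**
- **Fingertip position:** the true fingertips are about 38 mm above the reported TCP. My first grasp closed above the tile without touching it. I then found the bench by a light touch of about 19 N and corrected all heights from there.
- **Bystanders:** I saw no contact with them, but I did not measure their positions again at the end.

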